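# Load the test bar into the gauge tube

### The arm

A 6-joint arm with a two-finger parallel gripper is mounted at the origin on a cart in front of the work surface, level with it; the furniture and walls round the work are solid. World frame = base frame: x ahead of the robot, y to its left, z up, the work surface at z = 0. Lengths are in mm, angles in rad, forces in N, time in s.
With the tool pointing down it reaches from about 400 to 925 mm from the base axis. Payload 12.5 kg.
Tool frame: the origin (TCP) lies between the finger pads; the fingertips stand 14 mm ahead of it and the grasp point (between the pads) lies 5 mm behind it; x points along the fingers, y is the direction in which the jaws open and shut, and the axes are right-handed (so a half turn about x gives the same grasp; the last joint's range is limited). The gripper opens to 95 mm and grips with 3 to 60 N. Pads are 20 mm wide; open, the fingers measure 119 mm over their backs; the gripper's body (75 mm by 180 mm) begins 59 mm behind the grasp point.
Start: joints at [-1.23, 0.491, 1.559, -0, 1.092, -0.106], TCP at [270.075, -563.653, 228.661] pointing down, gripper open.
Joint ranges: [-3.1, 3.1], [-0.84, 2.19], [0.05, 2.79], [-1.13, 4.28], [0.06, 2.93], [-2.69, 2.69]. Speed limits (rad/s): [2.22, 2.22, 2.79, 3.14, 3.14, 3.14].

### API

Orientations are given as [roll, pitch, yaw] about the fixed x, y, z axes, in that order (R = Rz(yaw) Ry(pitch) Rx(roll)).
In Python, from cell import env, cams gives the robot as it stands.
- The arm moves only by the tool carry_out, never from a script. Its arguments are lists of equal length, an entry for each row: "grip": the closure, from -1 (fully open) to 1 (shut); "linear": the shift along the tool's x, y, z scaled (see below), a list of three; "turn": the turn about the tool's x scaled (see below). In form: {"grip": [grip, ...], "linear": [[tx, ty, tz], ...], "turn": [turn, ...]}. A call has 1 to 5 rows; each row shifts and turns the commanded pose from where the row before left it, along the tool's axes as they then stand; what a row does not reach is not made up. The controller multiplies each number of a shift by 0.5 m and each number of a turn by 180 degrees. A row lasts 1/10 s, in which the tool goes at most 50 mm and 8.59 degrees, less where a joint would pass 70% of its speed; a pose out of reach is approached as far as the arm can. A call with a number of a shift or a turn outside -1 to 1 is refused whole. A call with a gripper value outside its range is refused whole. The fingers move at their own pace and stop on an object; the grip force is fixed at half the most. Time passes only in rows, so rows that do not move let the fingers close. It gives the time, the measured TCP pose, the force and the opening at its end, in the units of the state.
- env.state(): the state, without advancing time (a new reading comes with each control period).
- cams.read_camera(name): name is "scene" or "top" or "wrist"; returns the picture (420x560x3 uint8, blue, green, red); there is no depth.
- cams.camera_info(name): a dict with "fx", "fy", "cx", "cy" (pixels), "view" (4x4, takes a point from world to camera coordinates). Camera axes: x right, y down, z forward; pixel columns grow to the right and rows downward; lengths in mm; the calibration is good to about 2 mm. A picture is of the moment at which its call begins: read the wrist's pose just before it. camera_info takes no time and is no camera call; for the wrist camera it gives the pose at the moment of the call.
- env.job_done(): hands the job in, once; it reports no verdict.
The state is a dict: "t": time; "joints": joint angles; "qvel": joint speeds; "tau": joint torques, N m; "eef_pos": TCP position; "tcp_rot": TCP orientation; "ft_force": force on the tool from outside, world axes, zero at the start; "moment": the same for the moment, N m; "opening": opening from 0.0 (shut) to 1.0 (fully open).
Only numpy, scipy, OpenCV 4.12 (cv2) and the standard library are available. Lean on these libraries where they do the work, as an engineer would, in place of code of your own. Each camera call takes 0.05 s, during which the arm holds its last target. There are 200 camera calls.

### The job

The longer of the two square metal bars is next to be measured: pick it up and feed it endwise, through the flared mouth, into the square guide tube of the bar gauge, until it sticks out of both ends of the tube by about the same amount. Leave it lying in the tube and let go of it; leave the shorter bar where it lies.

Things in the scene. Friction and masses are not known exactly. Their poses are not given: they have to be found in the camera images.
- bar_long_mid (a point): Centre of the long bar: a straight, solid, plain aluminium bar of square section, 240 x 16 x 16 mm, 0.12 kg give or take, both ends alike. It lies loose on the bench, to the right of the gauge. x along its length, z up. Held some 60 mm behind its centre, it can be fed to its place in one stroke without the fingers reaching the tube's mouth.
- bar_short_mid (a point): Centre of the short bar: same metal and section, but only 120 x 16 x 16 mm. It lies loose on the bench 0.08 to 0.2 m from the long bar, nearer to or farther from the robot; not to be used or moved. x runs along its length.
- tube_mid (a point): Middle of the guide tube's bore, on its axis, half way between its open ends, 88 mm above the bench. x: the level tube axis in feed direction, roughly to the robot's left and a little away from it; z up. The tube is 80 mm long (x -40 to +40 mm), bore 44 mm square, floor 22 mm below the axis. At the entry (x -40 mm) it flares to 60 mm square over 12 mm. Fed to its place, the bar lies on the floor, its centre 14 mm below the axis.
- gauge: The bar gauge, fixed to the bench: a grey plate 150 x 90 x 10 mm with two grey brackets that carry the square aluminium tube. Origin: under the plate's middle, 88 mm straight below the tube's middle, same axes. The flare is 67 mm wide outside and reaches z 122 mm, the rest of the tube z 117 mm. A white gauge head stands beside the tube at y -29 to -53 mm, x -10 to +22 mm, no higher than the tube.

How it is judged (in metres and radians):
On the way:
1. the long bar's leading end has entered the tube through the flared mouth (centre of the bar 85 to 150 mm before the middle of the tube, on its axis within 35 mm, in line within 17 degrees) (x of bar_long_mid in the frame of tube_mid between -0.15 and -0.085 m and y of bar_long_mid in the frame of tube_mid between -0.035 and 0.035 m and z of bar_long_mid in the frame of tube_mid between -0.035 and 0.035 m and angle between the x axis of bar_long_mid and the x axis of tube_mid, either way round below 0.3 rad), for 0.1 s.
At the end, for the whole second after the job is handed in: The long bar lies at rest and released in the guide tube, within 15 degrees of the tube axis, its centre within 27 mm of the middle of the tube lengthwise and within 20 mm of the axis across and in height (x of bar_long_mid in the frame of tube_mid between -0.027 and 0.027 m and y of bar_long_mid in the frame of tube_mid between -0.02 and 0.02 m and z of bar_long_mid in the frame of tube_mid between -0.02 and 0.02 m and angle between the x axis of bar_long_mid and the x axis of tube_mid, either way round below 0.26 rad and linear speed of bar_long below 0.02 m/s and angular speed of bar_long below 0.2 rad/s and contact force between the fingers and bar_long below 0.1 N); the robot touches nothing.
It fails at once if the short bar is moved by more than 30 mm (distance of bar_short_mid from where it was at the start of the episode above 0.03 m).
It also fails if it takes over 45 s, if anything falls off the work surface, if the arm or the gripper's body presses on something with over 40 N, if the wrist force passes 120 N, or if a joint passes its speed limit or range.

## Working session

There is one attempt and no reset: what is moved stays moved. The work goes in short steps, Python scripts to look and compute and a tool call to move; the robot and the scene stay as the last step left them, time stands still between calls to the robot, and variables do not carry over. Pictures are saved under pics/ and viewed, about 8 in all and at most 12, crops included, and the job is handed in when it is done.

Besides the shell and the picture viewer there is one more tool, called after "Call:" as a command line: name --pt "numbers of a row" for each row, then --argument value for the rest. carry_out: Moves the arm, as the interface text tells. Shifts and turns lie within -1 to 1; 1 stands for 0.5 m of shift or 180 degrees of turn. Its arguments: {"type":"object","properties":{"grip":{"type":"array"},"linear":{"type":"array"},"turn":{"type":"array"}},"required":["grip","linear","turn"]}

```bash
mkdir -p pics; ls; python3 - <<'E'
from cell import env,cams
import cv2,numpy as np
print(env.state())
a=cams.read_camera("scene");b=cams.read_camera("top");c=cams.read_camera("wrist")
for n,i in zip(("scene","top","wrist"),(a,b,c)):
    cv2.imwrite(f"pics/{n}0.png",i); d=cams.camera_info(n); print(n,d["fx"],d["cx"],d["cy"],np.round(d["view"],3).tolist())
E
```

```text
pics
{'t': 0.0, 'joints': array([-1.22961176e+00,  4.91568781e-01,  1.55949439e+00, -2.69510985e-05,
        1.09172563e+00, -1.05608220e-01]), 'qvel': array([-0.00061564,  0.00180439, -0.00119032, -0.00147996,  0.0006543 ,
       -0.00196717]), 'tau': array([-1.29781853e-03, -6.12647295e+01, -2.58179283e+01,  6.92218076e-02,
        4.82697668e-02, -1.38591836e-04]), 'eef_pos': array([ 269.97084898, -563.39982335,  228.04054531]), 'tcp_rot': array([-1.65642462,  1.56959994,  1.93197326]), 'ft_force': array([ 0.05105852, -0.52827176,  0.30706628]), 'moment': array([-0.00236257, -0.01593227, -0.00752874]), 'opening': 1.001701777129501}
scene 410.67950121982005 281.09602285429537 214.5500846948574 [[-0.556, -0.831, 0.022, 350.682], [-0.416, 0.256, -0.873, 241.106], [0.72, -0.494, -0.488, 557.667], [0.0, 0.0, 0.0, 1.0]]
top 520.1459483862025 280.76064996713797 201.01663784773137 [[0.003, -1.0, -0.012, 91.542], [-0.995, -0.002, -0.1, 507.392], [0.1, 0.012, -0.995, 1048.074], [0.0, 0.0, 0.0, 1.0]]
wrist 369.49747132230686 279.0756815591261 208.70652173666622 [[0.431, -0.902, 0.002, -625.333], [-0.867, -0.414, 0.279, -28.839], [-0.251, -0.122, -0.96, 390.577], [0.0, 0.0, 0.0, 1.0]]
```

View pics/top0.png

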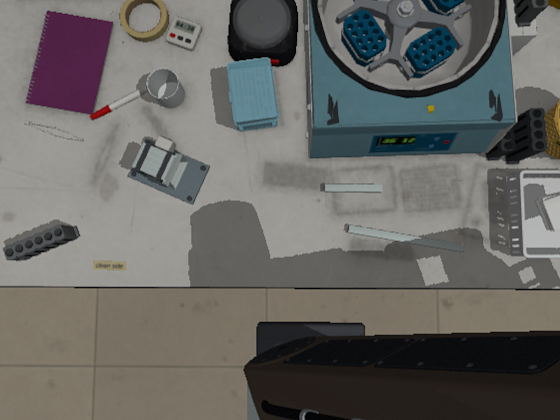

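View pics/scene0.png

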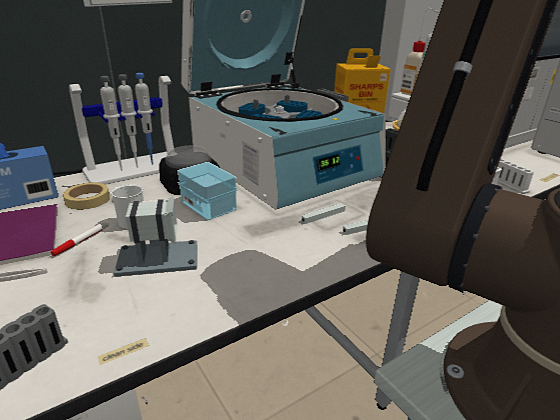

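The top view shows the gauge near (168,167), the short bar spanning (322..382,188), and the long bar running from (346,229) to (463,248), partly in shadow. I'll zoom in on the gauge and the bars.

```bash
python3 - <<'E'
import cv2,numpy as np
b=cv2.imread("pics/top0.png");w=cv2.imread("pics/wrist0.png");
A=cv2.resize(b[125:215,115:225],None,fx=4,fy=4,interpolation=cv2.INTER_CUBIC)  #440x360
B=cv2.resize(b[175:260,310:480],(680,340) if 0 else (440,220),interpolation=cv2.INTER_CUBIC)
s=cv2.imread("pics/scene0.png")[180:280,95:215]; S=cv2.resize(s,(360,300),interpolation=cv2.INTER_CUBIC)
W=cv2.resize(w,(360,270))
cv=np.zeros((580,800,3),np.uint8);cv[:360,:440]=A;cv[360:580,:440]=B;cv[:300,440:]=S;cv[300:570,440:]=W
cv2.imwrite("pics/comp.png",cv)
E
```

```text
(no output)
```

View pics/comp.png

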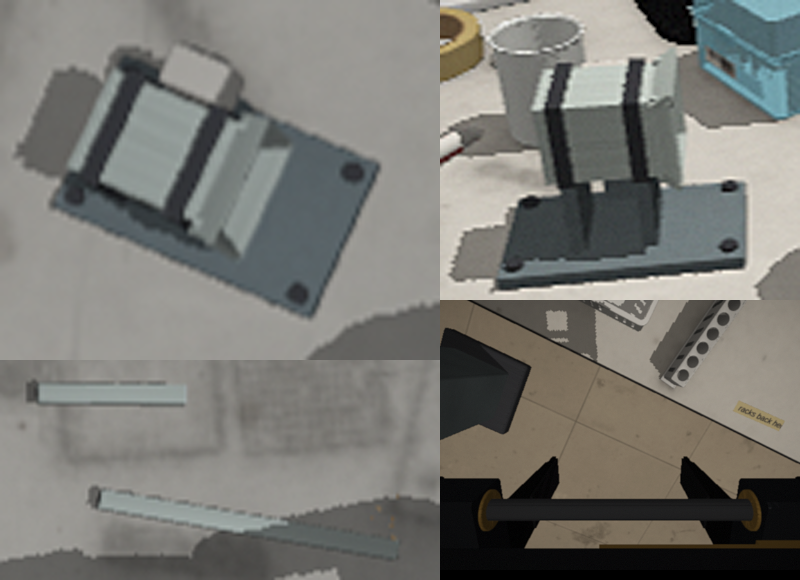

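The crops show the plate corners (380,163), (312,316), (52,205) and the tube, with the flare at its lower right. They also show the ends of both bars clearly. Casting these onto planes.

```bash
cat > h.py <<'E'
from cell import env,cams
import cv2,numpy as np
def ray(n,uv,z,d=None):
    d=d or cams.camera_info(n);V=np.array(d["view"]);R,t=V[:3,:3],V[:3,3];C=-R.T@t
    r=R.T@np.array([(uv[0]-d["cx"])/d["fx"],(uv[1]-d["cy"])/d["fy"],1]);return C+r*(z-C[2])/r[2]
def proj(n,P):
    d=cams.camera_info(n);V=np.array(d["view"]);p=V[:3,:3]@P+V[:3,3];return np.array([d["fx"]*p[0]/p[2]+d["cx"],d["fy"]*p[1]/p[2]+d["cy"]])
E
python3 - <<'E'
from h import *
g=lambda u,v,z:ray("top",((u+.5)/4-.5+115,(v+.5)/4-.5+125),z)
b=lambda u,v,z:ray("top",((u+.5)/2.588-.5+310,(v+.5-360)/2.588-.5+175),z)
P=[g(380,163,10),g(312,316,10),g(52,205,10)]
ax=P[2]-P[1];print("plate",np.round(P,1),np.linalg.norm(ax),np.linalg.norm(P[0]-P[1]),"yaw",np.degrees(np.arctan2(ax[1],ax[0])),"edge2",np.degrees(np.arctan2(*(P[0]-P[1])[[1,0]])),"c",(P[0]+P[2])/2)
Q=[g(122,70,117),g(70,175,117)];print("exit",np.round(Q,1),np.linalg.norm(Q[0]-Q[1]),np.mean(Q,0))
F=[g(270,112,122),g(208,243,122)];print("flare",np.round(F,1),np.linalg.norm(F[0]-F[1]),np.mean(F,0))
d=np.mean(Q,0)-np.mean(F,0);print("mid-tube",(np.mean(Q,0)+np.mean(F,0))/2,np.linalg.norm(d),np.degrees(np.arctan2(d[1],d[0])))
for nm,E in (("long",[(103,488),(99,508),(400,541),(396,558)]),("short",[(39,384),(39,403),(185,384),(185,404)])):
    e=[b(*p,16) for p in E];l=(e[0]+e[1])/2;r=(e[2]+e[3])/2;d=l-r
    print(nm,l.round(1),r.round(1),((l+r)/2).round(1),np.linalg.norm(d),np.degrees(np.arctan2(d[1],d[0])))
R=cv2.Rodrigues
from scipy.spatial.transform import Rotation as Ro
s=env.state();print(Ro.from_euler("xyz",s["tcp_rot"]).as_matrix().round(3),s["t"])
E
```

```text
plate [[584.2 243.7  10. ]
 [502.9 278.1  10. ]
 [561.5 417.   10. ]] 150.74858031410923 88.27254496742049 yaw 67.11320019957648 edge2 -22.911553310092163 c [572.84203886 330.3708615   10.        ]
exit [[610.9 352.2 117. ]
 [560.  375.6 117. ]] 56.04302866354498 [585.44541986 363.90996106 117.        ]
flare [[589.6 279.6 122. ]
 [526.7 307.6 122. ]] 68.77995574580869 [558.16074905 293.61792596 122.        ]
mid-tube [571.80308446 328.76394351 119.5       ] 75.56734387192006 68.78569840168984
long [452.3 -47.9  16. ] [ 412.  -283.2   16. ] [ 432.1 -165.5   16. ] 238.7579223772219 80.28339024480255
short [536.4   1.2  16. ] [ 536.2 -116.3   16. ] [536.3 -57.5  16. ] 117.51293383215953 89.90408307113906
[[-0.     0.432 -0.902]
 [ 0.001 -0.902 -0.432]
 [-1.    -0.001 -0.   ]] 0.15
```

Call:
carry_out --grip '[-1,-1,-1,-1,-1]' --pt "0 -0.048 -0.0567" --pt "0 -0.048 -0.0567" --pt "0 -0.048 -0.0567" --pt "0 -0.048 -0.0567" --pt "0 -0.048 -0.0567" --turn '[0,0,0,0,0]'

```text
t: 0.65
eef_pos: [346.4, -392.8, 228.5]
tcp_rot: [-1.45, 1.571, 2.138]
ft_force: [0.3, -0.1, 0.1]
opening: 1.002
```

Call:
carry_out --grip '[-1,-1,-1,-1,-1]' --pt "0 -0.048 -0.0567" --pt "0 -0.048 -0.0567" --pt "0 -0.048 -0.0567" --pt "0 -0.048 -0.0567" --pt "0 -0.048 -0.0567" --turn '[0,0,0,0,0]'

```text
t: 1.15
eef_pos: [422.4, -223.3, 228.6]
tcp_rot: [0.768, 1.571, -1.927]
ft_force: [0.6, -0.7, 0.0]
opening: 1.0
```

Call:
carry_out --grip '[-1,-1,-1,-1,-1]' --pt "0.02 0 0" --pt "0.02 0 0" --pt "0.02 0 0" --pt "0.02 0 0" --pt "0.02 0 0" --turn '[-0.0434,-0.0434,-0.0434,-0.0434,-0.0434]'

```text
t: 1.65
eef_pos: [422.0, -224.6, 178.2]
tcp_rot: [-1.227, 1.571, 3.049]
ft_force: [-0.1, -0.4, -0.4]
opening: 0.998
```

Call:
carry_out --grip '[-1,-1,-1,-1]' --pt "0.02 0 0" --pt "0.02 0 0" --pt "0 0 0" --pt "0 0 0" --turn '[-0.0434,-0.0434,0,0]'

```text
t: 2.05
eef_pos: [422.1, -224.7, 158.7]
tcp_rot: [-1.998, 1.57, 2.54]
ft_force: [-0.0, 0.4, 0.3]
opening: 1.001
```

```bash
python3 - <<'E'
from h import *
from scipy.spatial.transform import Rotation as Ro
s=env.state();print(Ro.from_euler("xyz",s["tcp_rot"]).as_matrix().round(3),s["eef_pos"],s["joints"],s["t"])
d=cams.camera_info("wrist");print(d["fx"],d["cx"],d["cy"],np.array(d["view"]).tolist())
cv2.imwrite("pics/w1.png",cams.read_camera("wrist"))
for k in (-120,0,60,120):print(k,proj("wrist",np.array([432.1+.169*k,-165.5+.986*k,16])))
E
```

```text
[[-0.     0.985 -0.173]
 [ 0.    -0.173 -0.985]
 [-1.    -0.    -0.   ]] [ 422.05634454 -224.727084    158.72475287] [-6.27531407e-01  3.81017622e-01  1.98964750e+00 -1.27510416e-05
  7.71267070e-01 -4.53856346e-01] 2.05
369.49747132230686 279.0756815591261 208.70652173666622 [[0.9848056396534678, -0.1736568864883987, 0.0010667154638317256, -456.37509013849257], [-0.16697660974214998, -0.9451984513548848, 0.28056852880418726, -153.52421793244883], [-0.047714399354315706, -0.2764835860073501, -0.9598334036502244, 282.4973209644456], [0.0, 0.0, 0.0, 1.0]]
-120 [277.11836335 265.68964016]
0 [276.20997425 126.70012856]
60 [275.67244168  44.45410574]
120 [275.06487266 -48.50795368]
```

View pics/w1.png

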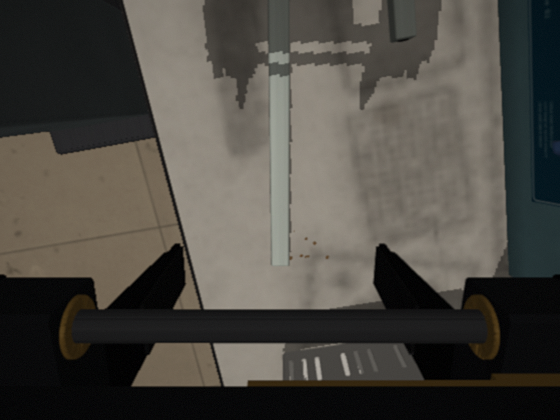

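The bar runs straight ahead in the wrist view: centre column about 279, near end at row 265. This agrees with the prediction to about 2 px. Now descending and gripping.

Call:
carry_out --grip '[-1,-1,-1,-1,-1]' --pt "0.06 0.003 0" --pt "0.06 0 0" --pt "0.06 0 0" --pt "0.06 0 0" --pt "0.024 0 0" --turn '[0,0,0,0,0]'

```text
t: 2.6
eef_pos: [423.1, -224.7, 25.1]
tcp_rot: [-2.002, 1.569, 2.538]
ft_force: [0.3, 0.3, -0.1]
opening: 1.0
```

Call:
carry_out --grip '[-1,-1]' --pt "0.02 0 0" --pt "0 0 0" --turn '[0,0]'

```text
t: 2.8
eef_pos: [423.6, -225.0, 16.4]
tcp_rot: [-1.891, 1.57, 2.651]
ft_force: [0.8, -1.0, 0.5]
opening: 1.0
```

Call:
carry_out --grip '[1,1,1,1,1]' --pt "0 0 0" --pt "0 0 0" --pt "0 0 0" --pt "0 0 0" --pt "0 0 0" --turn '[0,0,0,0,0]'

```text
t: 3.3
eef_pos: [423.6, -225.1, 16.9]
tcp_rot: [1.038, 1.57, -0.702]
ft_force: [-0.2, 0.8, 0.6]
opening: 0.637
```

Call:
carry_out --grip '[1,1,1,1,1]' --pt "0 0 0" --pt "0 0 0" --pt "0 0 0" --pt "0 0 0" --pt "0 0 0" --turn '[0,0,0,0,0]'

```text
t: 3.8
eef_pos: [423.5, -225.0, 16.6]
tcp_rot: [-1.018, 1.571, -2.759]
ft_force: [-0.2, 0.6, 0.6]
opening: 0.217
```

Call:
carry_out --grip '[1,1,1,1,1]' --pt "0 0 0" --pt "0 0 0" --pt "0 0 0" --pt "0 0 0" --pt "0 0 0" --turn '[0,0,0,0,0]'

```text
t: 4.3
eef_pos: [423.5, -224.9, 16.6]
tcp_rot: [-1.376, 1.571, -3.116]
ft_force: [-0.9, -0.4, -0.7]
opening: 0.166
```

Call:
carry_out --grip '[1,1,1,1,1]' --pt "-0.02 0 0" --pt "-0.035 0 0" --pt "-0.035 0 0" --pt "-0.035 0 0" --pt "-0.035 0 0" --turn '[0,0,0,0,0]'

```text
t: 4.8
eef_pos: [423.5, -224.9, 98.0]
tcp_rot: [1.053, 1.57, -0.687]
ft_force: [-0.2, 0.1, -0.5]
opening: 0.166
```

```bash
python3 - <<'E'
from h import *
from scipy.spatial.transform import Rotation as Ro
s=env.state();R=Ro.from_euler("xyz",s["tcp_rot"]).as_matrix();print(R.round(3),s["eef_pos"],s["ft_force"],s["opening"],s["t"])
a=np.radians(67.2);t=np.array([572.5,330])-240*np.array([np.cos(a),np.sin(a)]);print(t,R.T@np.array([*(t-s["eef_pos"][:2]),0]))
E
```

```text
[[ 0.     0.986 -0.169]
 [-0.    -0.169 -0.986]
 [-1.     0.001  0.   ]] [ 423.51565891 -224.93781786   98.01556145] [-0.21109717  0.07907192 -0.47647914] 0.16603909500847558 4.8
[479.49625925 108.75284362] [-9.70231791e-02 -1.14142155e+00 -3.38351848e+02]
```

Call:
carry_out --grip '[1,1,1,1,1]' --pt "0 0 -0.0677" --pt "0 0 -0.0677" --pt "0 0 -0.0677" --pt "0 0 -0.0677" --pt "0 0 -0.0677" --turn '[0,0,0,0,0]'

```text
t: 5.3
eef_pos: [452.2, -56.9, 97.3]
tcp_rot: [1.383, 1.57, -0.358]
ft_force: [0.4, 0.6, -1.6]
opening: 0.166
```

Call:
carry_out --grip '[1,1,1]' --pt "0 0 0" --pt "0 0 0" --pt "0 0 0" --turn '[0.0364,0.0364,0]'

```text
t: 5.6
eef_pos: [452.2, -57.8, 97.2]
tcp_rot: [1.572, 1.57, -0.398]
ft_force: [-0.2, 0.4, -1.2]
opening: 0.161
```

Call:
carry_out --grip '[1,1,1,1,1]' --pt "0 -0.0158 -0.0658" --pt "0 -0.0158 -0.0658" --pt "0 -0.0158 -0.0658" --pt "0 -0.0158 -0.0658" --pt "0 -0.0158 -0.0658" --turn '[0,0,0,0,0]'

```text
t: 6.1
eef_pos: [479.6, 109.9, 97.0]
tcp_rot: [1.672, 1.57, -0.294]
ft_force: [0.8, -0.1, -0.7]
opening: 0.168
```

```bash
python3 - <<'E'
from h import *
from scipy.spatial.transform import Rotation as Ro
w=cams.read_camera("wrist");t=cams.read_camera("top");sc=cams.read_camera("scene")
s=env.state();R=Ro.from_euler("xyz",s["tcp_rot"]).as_matrix();print(R.round(3),s["eef_pos"],s["ft_force"],s["opening"],s["t"])
m=np.array([572.5,330]);a=np.radians(67.2);A=np.array([np.cos(a),np.sin(a)])
d=s["eef_pos"][:2]-m;print("along",d@A,"lat",d@[-A[1],A[0]])
for k in(-40,40):print(k,proj("wrist",np.array([*(m+k*A),88])),proj("top",np.array([*(m+k*A),88])),proj("scene",np.array([*(m+k*A),88])))
cv=np.zeros((600,800,3),np.uint8)
cv[:300,:400]=cv2.resize(w,(400,300));cv[300:,:400]=cv2.resize(sc[160:310,90:290],(400,300),interpolation=cv2.INTER_CUBIC);cv[:400,400:]=cv2.resize(t[120:260,110:250],(400,400),interpolation=cv2.INTER_CUBIC)
cv2.imwrite("pics/c2.png",cv);cv2.imwrite("pics/w2.png",w);cv2.imwrite("pics/s2.png",sc)
E
```

```text
[[ 0.     0.924 -0.383]
 [-0.    -0.383 -0.924]
 [-1.     0.    -0.   ]] [479.47071821 110.02131308  96.85557868] [-0.07126558 -0.34292841 -1.92386614] 0.16518950803265692 6.25
along -238.8405422964235 lat 0.5150970348905446
-40 [ 279.20429766 -264.47470231] [178.36776256 172.33927173] [174.14260672 218.5908076 ]
40 [ 280.48669176 -644.50339436] [141.35878763 156.70488351] [129.52068521 221.9050566 ]
```

View pics/c2.png

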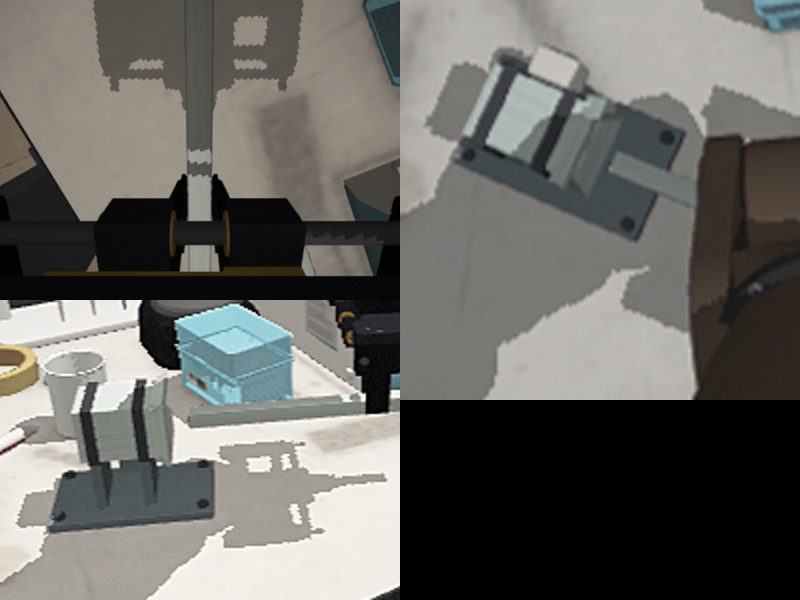

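The bar is held level. Its leading end is at scene pixel (185,218), against an expected (184.5,218). In the top view it points into the flare. Feeding now.

Call:
carry_out --grip '[1,1,1,1,1]' --pt "0 0 -0.03" --pt "0 0 -0.03" --pt "0 0 -0.03" --pt "0 0 -0.03" --pt "0 0 -0.03" --turn '[0,0,0,0,0]'

```text
t: 6.75
eef_pos: [509.1, 179.1, 96.6]
tcp_rot: [0.765, 1.571, -1.204]
ft_force: [0.1, -0.2, -2.4]
opening: 0.169
```

Call:
carry_out --grip '[1,1,1,1,1]' --pt "0 0 -0.02" --pt "0 0 -0.02" --pt "0 0 -0.02" --pt "0 0 -0.02" --pt "0 0 -0.02" --turn '[0,0,0,0,0]'

```text
t: 7.25
eef_pos: [528.3, 224.7, 96.6]
tcp_rot: [0.355, 1.571, -1.614]
ft_force: [-0.3, 0.1, -1.0]
opening: 0.167
```

```bash
cat > chk.py <<'E'
from h import *
s=env.state();m=np.array([572.5,330]);a=np.radians(67.2);A=np.array([np.cos(a),np.sin(a)])
d=s["eef_pos"][:2]-m;print("along",d@A,"lat",d@[-A[1],A[0]],s["eef_pos"],s["ft_force"],s["opening"],s["t"])
E
python3 chk.py
```

```text
along -114.2423306018876 lat -0.026078521432467028 [528.25335709 224.67409923  96.59845382] [-0.3154521   0.06979195 -1.04884901] 0.16733728774725776 7.25
```

Call:
carry_out --grip '[1,1,1,1,1]' --pt "0 0 -0.0212" --pt "0 0 -0.0212" --pt "0 0 -0.0212" --pt "0 0 -0.0212" --pt "0 0 -0.0212" --turn '[0,0,0,0,0]'

```text
t: 7.75
eef_pos: [548.9, 273.7, 96.6]
tcp_rot: [0.697, 1.571, -1.272]
ft_force: [-0.3, 0.0, -1.6]
opening: 0.166
```

Call:
carry_out --grip '[1,1,1,1]' --pt "0.008 0 0" --pt "0.008 0 0" --pt "0.004 0 0" --pt "0 0 0" --turn '[0,0,0,0]'

```text
t: 8.15
eef_pos: [548.3, 272.4, 86.1]
tcp_rot: [-0.691, 1.57, -2.66]
ft_force: [0.5, -0.6, -0.3]
opening: 0.169
```

Call:
carry_out --grip '[1,1,1]' --pt "0.004 0 0" --pt "0.002 0 0" --pt "0 0 0" --turn '[0,0,0]'

```text
t: 8.45
eef_pos: [548.5, 272.8, 83.5]
tcp_rot: [-0.087, 1.571, -2.056]
ft_force: [0.2, -0.8, -0.4]
opening: 0.166
```

```bash
python3 - <<'E'
from chk import *
t=cams.read_camera("top");sc=cams.read_camera("scene")
for k in(-120,-40,40,120):print(k,proj("top",np.array([*(m+k*A),82])),proj("scene",np.array([*(m+k*A),82])))
cv=np.zeros((600,800,3),np.uint8)
cv[:300,:400]=cv2.resize(sc[160:310,70:270],(400,300),interpolation=cv2.INTER_CUBIC);cv[:400,400:]=cv2.resize(t[100:240,90:230],(400,400),interpolation=cv2.INTER_CUBIC)
cv2.imwrite("pics/c3.png",cv)
E
```

```text
along -62.077476883291304 lat -0.05254205707544202 [548.49244673 272.75270065  83.51784878] [ 0.23167124 -0.82616216 -0.43988885] 0.16635355264037732 8.45
-120 [216.08474129 188.47866384] [217.32626845 218.12270617]
-40 [178.99958435 172.81128934] [174.47858536 221.35526005]
40 [142.20265814 157.26568375] [130.03490191 224.70822083]
120 [105.69061542 141.84043295] [ 83.90435354 228.18844362]
```

View pics/c3.png

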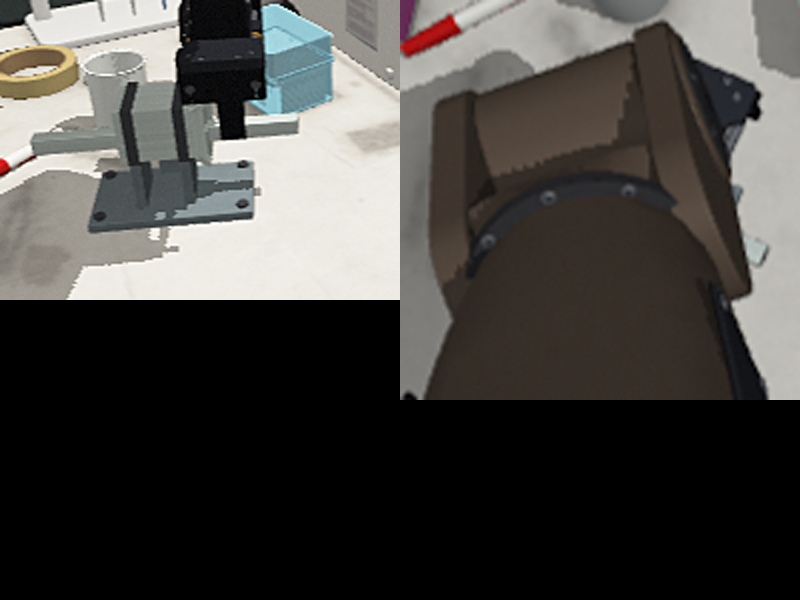

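The scene view shows the bar through the tube, its ends at about (86,231) and (219,223), so it is about 4 mm short of centre. I'll nudge it 3 mm forward, open and rise.

Call:
carry_out --grip '[1,1]' --pt "0.001 0 -0.006" --pt "0 0 0" --turn '[0,0]'

```text
t: 8.75
eef_pos: [549.9, 275.9, 83.1]
tcp_rot: [2.23, 1.57, 0.261]
ft_force: [-0.3, 0.3, -1.0]
opening: 0.162
```

Call:
carry_out --grip '[-0.6,-0.6,-0.6,-0.2,-0.2]' --pt "0 0 0" --pt "0 0 0" --pt "0 0 0" --pt "0 0 0" --pt "0 0 0" --turn '[0,0,0,0,0]'

```text
t: 9.25
eef_pos: [549.7, 275.6, 83.2]
tcp_rot: [1.669, 1.571, -0.3]
ft_force: [-0.4, 0.2, 0.3]
opening: 0.529
```

Call:
carry_out --grip '[-0.2,-0.2,-0.2,-0.2,-0.2]' --pt "-0.01 0 0" --pt "-0.04 0 0" --pt "-0.07 0 0" --pt "-0.07 0 0" --pt "-0.07 0 0" --turn '[0,0,0,0,0]'

```text
t: 9.75
eef_pos: [549.5, 275.6, 214.8]
tcp_rot: [1.402, 1.571, -0.567]
ft_force: [-0.2, 0.4, -0.2]
opening: 0.598
```

Call:
carry_out --grip '[-0.2,-0.2,-0.2,-0.2,-0.2]' --pt "0 0 0.06" --pt "0 0 0.08" --pt "0 0 0.08" --pt "0 0 0.08" --pt "0 0 0.08" --turn '[0,0,0,0,0]'

```text
t: 10.25
eef_pos: [475.1, 99.3, 213.6]
tcp_rot: [1.839, 1.57, -0.13]
ft_force: [0.7, -0.7, 0.5]
opening: 0.599
```

Call:
carry_out --grip '[-0.2,-0.2]' --pt "0 0 0" --pt "0 0 0" --turn '[0,0]'

```text
t: 10.45
eef_pos: [476.2, 100.1, 213.8]
tcp_rot: [2.074, 1.57, 0.103]
ft_force: [1.2, -0.1, 0.4]
opening: 0.606
```

```bash
python3 - <<'E'
from chk import *
t=cams.read_camera("top");sc=cams.read_camera("scene")
for k in(-120,120):print(k,proj("top",np.array([*(m+k*A),82])),proj("scene",np.array([*(m+k*A),82])))
cv=np.zeros((600,800,3),np.uint8)
cv[:300,:400]=cv2.resize(sc[160:310,70:270],(400,300),interpolation=cv2.INTER_CUBIC);cv[:400,400:]=cv2.resize(t[100:240,90:230],(400,400),interpolation=cv2.INTER_CUBIC)
cv[300:600,:400]=cv2.resize(t,(400,300))
cv2.imwrite("pics/c4.png",cv)
E
```

```text
along -249.29186091137444 lat -0.34562856532591013 [476.21414056 100.05308298 213.76876332] [ 1.24107059 -0.09168332  0.41809969] 0.605686204270716 10.45
-120 [216.08474129 188.47866384] [217.32626845 218.12270617]
120 [105.69061542 141.84043295] [ 83.90435354 228.18844362]
```

View pics/c4.png

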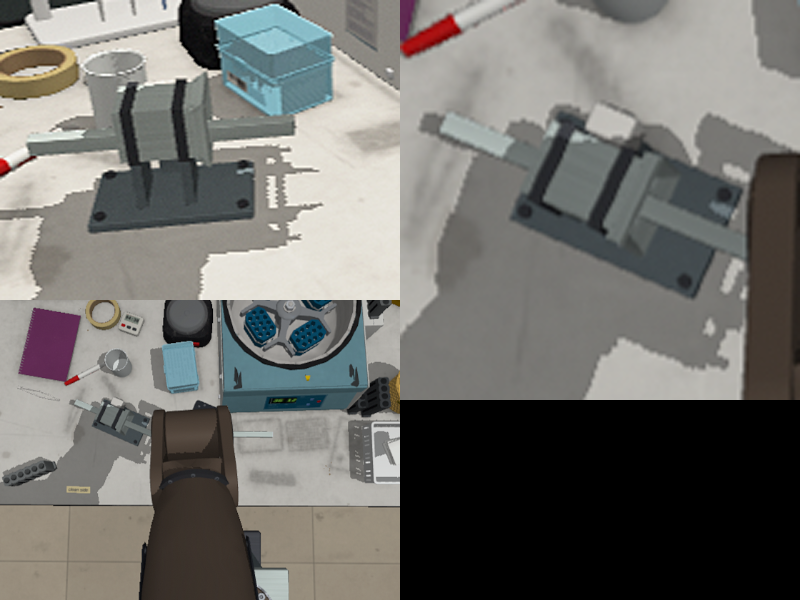

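The bar lies in the tube, clear of the gripper. Its ends in the scene view, columns 84 and 217, match the centred prediction of 83.9 and 217.3. The end visible in the top view, at about (105,142), matches as well. Handing in.

```bash
python3 -c "
from cell import env
print(env.job_done(), env.state()['t'])"
```

```text
the job is handed in; nothing more can be done
the job is handed in; nothing more can be done
```

The long bar is lying in the guide tube, centred to within about 1–2 mm lengthwise, and the job was handed in with no verdict reported. I gripped it about 60 mm behind its centre, fed it in through the flare, set it on the tube floor and released it. The gripper was then raised and backed well clear.

- **Centring:** in the last scene view both bar ends were within about 0.5 px of the centred prediction. The one end visible in the top view agreed. A check before release showed the bar about 4 mm short, so I nudged it 3 mm forward.
- **Forces and time:** the force readings I took during the feed stayed under about 3 N, and the clock was at about 10.6 s of the 45 s allowed.
- **Short bar:** I never handled it. In the last top view its right end looked unmoved, but the arm hid the rest, so I did not measure it again.

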